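Find the blind hole of an end cap and hold it up to the depth feeler

ROBOT

A 6-joint arm with a two-finger parallel gripper is mounted at the origin on the work surface. World frame = base frame: x ahead of the robot, y to its left, z up, the work surface at z = 0. Lengths are in m, angles in rad, forces in N, time in s.
With the tool pointing down it reaches from about 0.275 to 0.75 m from the base axis. Payload 10.2 kg.
Tool frame: the origin (TCP) lies midway between the tips of the shut fingers; the grasp point (between the pads) lies 19 mm behind it (env.hold_point_z is the distance from the TCP to the grasp point, in m); x points along the fingers, z is the direction in which the jaws open and shut, and the axes are right-handed (so a half turn about x gives the same grasp; the last joint's range is limited). The gripper opens to 85 mm and grips with 20 to 120 N. Pads are 22 mm wide; open, the fingers measure 114 mm over their backs; the gripper's body (76 mm by 85 mm) begins 54 mm behind the grasp point. The pads swing forward as they close: fully open they stand 13 mm farther back than shut.
Start: joints at [1.002, 0.313, 1.498, -0, 1.331, -0.223], TCP at [0.178, 0.494, 0.231] pointing down, gripper open.
Joint ranges: [-2.94, 2.94], [-0.97, 2.17], [0.19, 2.56], [-1.23, 4.37], [0.02, 3.11], [-2.88, 2.88]. Speed limits (rad/s): [2.39, 2.39, 3.01, 3.14, 3.14, 3.14].

INTERFACE

Orientations are given as a unit quaternion [x, y, z, w].
In Python, from bench import env, kinematics, monitor, eyes, job gives the robot as it stands. The module is installed in compiled form; this text tells all that it offers. Calls block until the motion is done:
- env.reach(position, orientation): joint-space move of the TCP to a pose.
- env.movel(position, velocity=0.15, frame=None, guard=None): straight line of the TCP; frame=None keeps the orientation; velocity is the mean speed in m/s. With guard (N) it stops when the force on the tool has changed by that much, and returns True; else False.
- env.set_joints(angles): joint-space move.
- env.release() and env.close_gripper(effort=None): open the fingers fully, or close them until they stop; effort is the grip in N (None keeps the last).
- env.hold(seconds).
- kinematics.ik(position, orientation): joint angles nearest the present ones, or None.
- monitor.sense(): the state.
- eyes.grab_frame(name): name is "side" or "top"; returns a dict with "frame" (480x640x3 uint8, red, green, blue), "mtx" (3x3 intrinsics, pixels), "view" (4x4, takes a point from world to camera coordinates). Camera axes: x right, y down, z forward; pixel columns grow to the right and rows downward; lengths in m; the calibration is good to about 2 mm. A picture is of the moment at which its call begins. There is no depth.
A pose or a line that the arm cannot do raises env.MotionError and nothing moves.
- job.hand_in(): hands the job in, once; it reports no verdict.
The state is a dict: "clock": time; "joints": joint angles; "qvel": joint speeds; "joint_efforts": joint torques, N m; "position": TCP position; "ee_rot": TCP orientation; "contact_force": force on the tool from outside, world axes, zero at the start; "ft_torque": the same for the moment, N m; "finger_gap": opening from 0.0 (shut) to 1.0 (fully open).
Only numpy, scipy, OpenCV 4.12 (cv2) and the standard library are available. Lean on these libraries where they do the work, as an engineer would, in place of code of your own. Each camera call takes 0.05 s, during which the arm holds its last target. There are 200 camera calls.

TASK

The aluminium end cap lying in the V-cradle has a blind hole in one of its two ends: pick it up, find that end and turn the cap until the hole faces straight up. Bring it under the feeler of the height gauge and gently raise it, so that the feeler goes down into the hole, meets its bottom and is lifted about 1 cm; finish there, still holding the cap upright and still for the reading. Leave the wrench, the caliper and the blue tub where they are.

Things in the scene. Friction and masses are not known exactly. Their poses are not given: they have to be found in the camera images.
- cap_center (a point): Centre of the loose aluminium end cap: a cylinder 50 mm in diameter, 60 mm long, about 0.25 kg, its ends alike but for the hole. z runs along its axis, out of the open end: the mouth of the blind hole (30 mm wide, 35 mm deep) is 30 mm along +z, its flat bottom 5 mm along -z. It starts lying level in the cradle, axis 70 mm above the bench; its hole faces left, right, the robot or between.
- cap: The same end cap; this origin is the centre of the closed end face, z axis towards and out of the open end.
- cradle_axis (a point): Axis of the cap as it lies in the fixed steel V-cradle, 70 mm above the bench, at the middle; x along the V. The V is 44 mm long and about 40 mm wide, narrower than the cap, which overhangs it by 8 mm at each end; the foot is 70 x 60 mm, 12 mm high. Fingers can straddle cap and V from above.
- feeler_tip (a point): Red round tip of the height gauge's feeler, a pin 8 mm thick pointing down, tip 190 mm above the bench at rest. It hangs 48 mm below a level bar (10 x 10 mm) that ends 4 mm past the pin; x points along the bar to the column, away from the robot. The column is 140 mm from the pin, 340 mm high; its foot, 30 mm high, begins 85 mm from the pin. Free below the pin and on the robot's side.
- gauge: The fixed height gauge with its grey carriage, bar and feeler; origin on the bench right below the feeler, x towards the column.
- carriage (a joint): Height of the carriage and feeler above the lower stop, in m: 0 at rest, 0.03 at the upper stop. It slides up freely under a push of 2 to 4 N and sinks back when let go.
- wrench: Bystander: steel open-end wrench, 220 mm long, lying on the bench. Leave it.
- caliper: Bystander: caliper, 170 mm long, 55 mm over its jaws, 13 mm high, lying with its beam pointing away from the robot; origin at the middle of the beam. Leave it.
- tub: Bystander: open blue plastic tub, 110 x 80 x 35 mm. Leave it.
Things that resemble listed ones, but are neither listed nor needed, are in the scene too. Of the things that look like the cap, the largest one is meant.

How it is judged:
At the end, for the whole second after the job is handed in: The cap is in the fingers, at rest, hole up (within 0.25 rad), its centre over 0.17 m above the bench; the feeler presses the bottom of the hole (tip at most 3 mm above the cap centre along its axis, within 20 mm sideways); the carriage is lifted 4 to 24 mm (angle between cap_center's own z axis and vertical below 0.25 rad and z of feeler_tip in the frame of cap_center below 0.003 m and horizontal distance between feeler_tip and cap_center below 0.02 m and value of joint carriage between 0.004 and 0.024 m and height (world z) of cap_center above 0.17 m and contact force between the fingers and cap above 2 N and contact force between gauge and cap above 0.3 N and linear speed of cap below 0.03 m/s); the arm keeps its last pose, push and grip.
It fails at once if the gauge is pushed hard with the cap (over 20 N) (contact force between cap and gauge above 20 N).
It fails at once if the wrench is disturbed (moved more than 30 mm) (distance of wrench from where it was at the start of the episode above 0.03 m).
It fails at once if the caliper is disturbed (moved more than 30 mm) (distance of caliper from where it was at the start of the episode above 0.03 m).
It fails at once if the tub is disturbed (moved more than 30 mm) (distance of tub from where it was at the start of the episode above 0.03 m).
It also fails if it takes over 64 s, if anything falls off the work surface, if the arm or the gripper's body presses on something with over 40 N, if the wrist force passes 120 N, or if a joint passes its speed limit or range.

## Working session

There is one attempt and no reset: what is moved stays moved. The work goes in short steps, each a Python script; the robot and the scene stay as the last script left them, time stands still between calls to the robot, and variables do not carry over. Pictures are saved under pics/ and viewed, about 8 in all and at most 12, crops included, and the job is handed in when it is done.

```bash
mkdir -p pics
python3 - <<'E'
from bench import env, kinematics, monitor, eyes, job
import cv2, numpy as np
for n in("side","top"):
    f=eyes.grab_frame(n); cv2.imwrite(f"pics/{n}0.png",f["frame"][:,:,::-1])
    np.savez(f"{n}0.npz",**f); V=f["view"]; print(n,f["mtx"].tolist(),V.round(3).tolist(),(-V[:3,:3].T@V[:3,3]).round(3))
s=monitor.sense();print(s)
E
```

```text
side [[488.04364401249956, 0.0, 306.64146989488916], [0.0, 488.04364401249956, 240.91867502624783], [0.0, 0.0, 1.0]] [[-0.988, -0.157, 0.002, 0.554], [-0.105, 0.651, -0.752, 0.082], [0.116, -0.743, -0.659, 1.0], [0.0, 0.0, 0.0, 1.0]] [0.44  0.776 0.72 ]
top [[480.76296631375186, 0.0, 319.1950790500361], [0.0, 480.76296631375186, 237.52134587733423], [0.0, 0.0, 1.0]] [[-0.002, -1.0, -0.002, 0.096], [-0.986, 0.003, -0.169, 0.554], [0.169, 0.002, -0.986, 1.036], [0.0, 0.0, 0.0, 1.0]] [0.371 0.092 1.115]
{'clock': 0.1, 'joints': array([ 1.00158913e+00,  3.13402560e-01,  1.49832976e+00,  3.34031521e-07,
        1.33100829e+00, -2.23401703e-01]), 'qvel': array([ 0.00090041, -0.00275556, -0.00361496,  0.00027712, -0.00224184,
       -0.00074072]), 'joint_efforts': array([ 3.00220825e-03, -4.12906337e+01, -2.60141855e+01, -1.79354474e-04,
        3.02784116e-03,  2.27640874e-05]), 'position': array([0.1778419 , 0.4937272 , 0.23079975]), 'ee_rot': array([-0.40667726,  0.57894152,  0.40636955,  0.57819038]), 'contact_force': array([-0.56386467,  0.44893468, -0.05194893]), 'ft_torque': array([ 0.06768359, -0.00167365, -0.03375318]), 'finger_gap': 0.998821653724678}
```

View pics/side0.png

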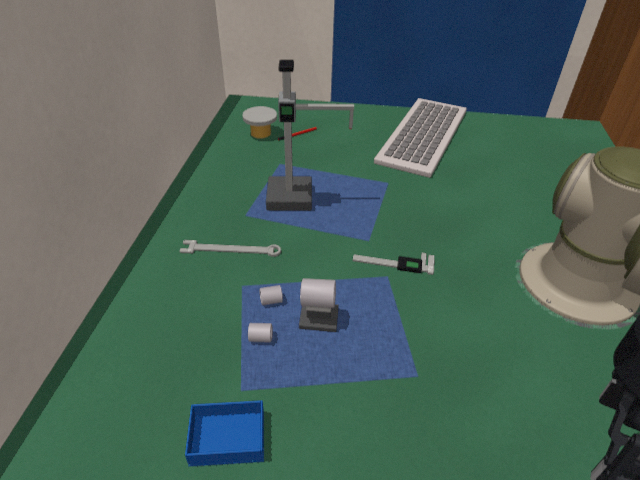

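View pics/top0.png

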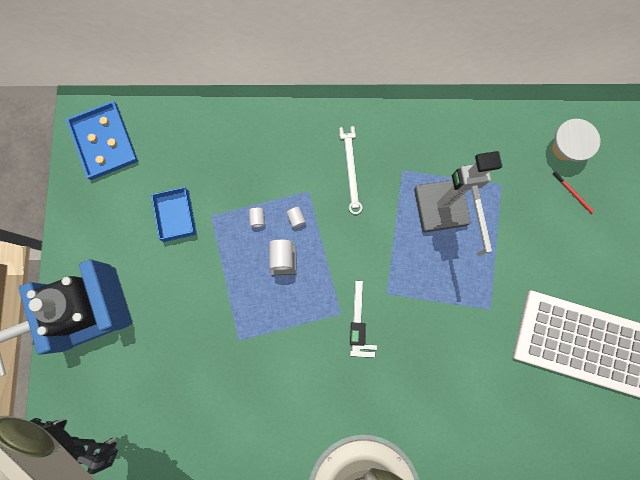

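Candidates for the cap (side view): small cylinders at (271,295) and (260,333), and a larger one at (318,294) on the cradle. The large one fits (largest, on the cradle). I'll confirm it in enlarged crops.

Run:
```python
import cv2, numpy as np
s=cv2.imread("pics/side0.png");t=cv2.imread("pics/top0.png")
a=cv2.resize(s[265:345,240:350],None,fx=4,fy=4,interpolation=cv2.INTER_CUBIC)[:300,:]
a=cv2.resize(s[270:345,245:345],(400,300),interpolation=cv2.INTER_CUBIC)
b=cv2.resize(t[205:280,240:340],(400,300),interpolation=cv2.INTER_CUBIC)
c=cv2.resize(s[85:160,270:370],(400,300),interpolation=cv2.INTER_CUBIC)
d=cv2.resize(t[205:280,420:520],(400,300),interpolation=cv2.INTER_CUBIC)
cv2.imwrite("pics/crop1.png",np.vstack([np.hstack([a,b]),np.hstack([c,d])]))
```

```text
(no output)
```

View pics/crop1.png

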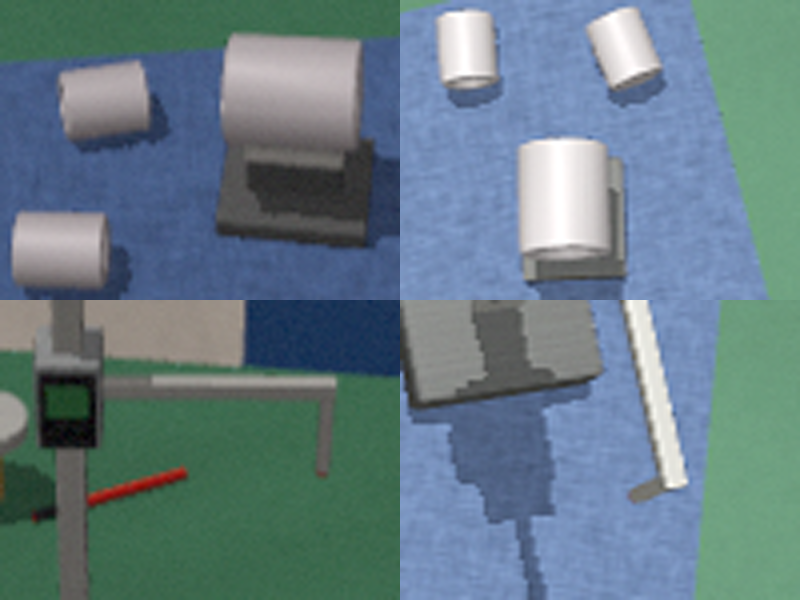

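The large cylinder on the cradle stands out as clearly the biggest. Its centre is at about side (318,294) and top (281,255). Its axis runs roughly along x, so the hole should face the robot; I'll check that once it's lifted. The feeler tip is at side (350.5,128) and top (478,254). Next I'll locate both.

```bash
cat > h.py <<'E'
import numpy as np, cv2
from scipy.spatial.transform import Rotation as R
from bench import env, kinematics, monitor, eyes, job
def ray(f,uv):
    V=f["view"];Rm=V[:3,:3];c=-Rm.T@V[:3,3]
    d=Rm.T@np.linalg.solve(f["mtx"],[uv[0],uv[1],1.]);return c,d/np.linalg.norm(d)
def onz(f,uv,z):
    c,d=ray(f,uv);return c+d*(z-c[2])/d[2]
def tri(rs):
    A=sum(np.eye(3)-np.outer(d,d) for c,d in rs);b=sum((np.eye(3)-np.outer(d,d))@c for c,d in rs)
    p=np.linalg.solve(A,b);return p,[np.linalg.norm(np.cross(p-c,d)) for c,d in rs]
def proj(f,p):
    q=f["mtx"]@(f["view"][:3,:3]@p+f["view"][:3,3]);return q[:2]/q[2]
def quat(x,z):  # tool x = approach, tool z = jaw axis
    x=np.array(x,float);z=np.array(z,float);x/=np.linalg.norm(x);z-=x*(z@x);z/=np.linalg.norm(z)
    return R.from_matrix(np.c_[x,np.cross(z,x),z]).as_quat()
E
python3 - <<'E'
from h import *
S=dict(np.load("side0.npz"));T=dict(np.load("top0.npz"))
def blob(f,x0,y0,x1,y1):
    im=f["frame"][y0:y1,x0:x1].astype(int);m=((im.min(2)>120)&(im[:,:,2]-im[:,:,0]<25)).astype(np.uint8)
    n,l,st,ce=cv2.connectedComponentsWithStats(m);i=1+np.argmax(st[1:,4])
    c=max(cv2.findContours((l==i).astype(np.uint8),cv2.RETR_EXTERNAL,cv2.CHAIN_APPROX_NONE)[0],key=len)
    r=cv2.minAreaRect(c);return np.array(r[0])+[x0,y0],r[1:],cv2.boxPoints(r)+[x0,y0]
for n,f,b in(("S",S,(296,272,345,318)),("T",T,(262,232,302,275))):
    c,r,box=blob(f,*b);print(n,c,r);print(np.array([onz(f,p,.07) for p in box]).round(4).tolist(),onz(f,c,.07).round(4))
tip,e=tri([ray(S,(350.5,128.5)),ray(T,(478,254))]);print("tip",tip,e)
print("tip z.19",onz(S,(350.5,128.5),.19),onz(T,(478,254),.19))
print("bar end/far z.243 top",onz(T,(488,251),.243),onz(T,(475.5,188),.243), "side",onz(S,(353,180/4+62),.248),onz(S,(308,106),.248))
E
```

```text
S [316.82645416 289.74577713] ((33.65560531616211, 22.653642654418945), 4.969740867614746)
[[0.5431, 0.2022, 0.07], [0.5489, 0.1463, 0.07], [0.4864, 0.1439, 0.07], [0.4834, 0.1996, 0.07]] [0.5153 0.1737 0.07  ]
T [282.5 256.5] ((35.0, 25.0), 90.0)
[[0.5474, 0.2027, 0.07], [0.5473, 0.1475, 0.07], [0.47, 0.1471, 0.07], [0.4701, 0.2015, 0.07]] [0.5085 0.1747 0.07  ]
tip [ 0.49656485 -0.21409859  0.18936572] [np.float64(0.00010266396863963277), np.float64(0.00010266396863956701)]
tip z.19 [ 0.49639408 -0.21288491  0.19      ] [ 0.49658215 -0.21389554  0.19      ]
bar end/far z.243 top [ 0.49486167 -0.21497021  0.243     ] [ 0.6139784 -0.198935   0.243    ] side [ 0.493449   -0.19980258  0.248     ] [ 0.58903574 -0.18892997  0.248     ]
```

Run:
```python
from h import *
print(env.hold_point_z)
cap=np.array([.514,.1745,.07]);tip=np.array([.4965,-.2137,.19])
for s in(1,-1):
    g=kinematics.ik(cap+[0,0,-.021],quat([0,0,-1],[0,s,0]));print("grasp",s,None if g is None else g.round(2))
    for k in (1,-1): # k=1: hole to robot
      for ph in(-60,-45,-30,-15,0,15):
       for tl in (0,):
        a=np.array([np.cos(np.radians(ph)),np.sin(np.radians(ph)),0]);z=-s*k*np.cross([0,0,1],a)
        q=[kinematics.ik(np.array([tip[0],tip[1],zc])+.019*a,quat(a,z)) for zc in(.15,.205)]
        print(s,k,ph,[None if v is None else v.round(2).tolist() for v in q])
```

```text
0.0187
grasp 1 [ 0.11  0.56  1.65 -0.    0.93 -1.46]
1 1 -60 [[-0.34, 0.69, 2.15, 3.88, 1.34, -1.77], [-0.34, 0.53, 2.16, 3.9, 1.23, -1.88]]
1 1 -45 [[-0.5, 0.66, 2.28, 3.43, 1.38, -1.63], [-0.5, 0.48, 2.29, 3.45, 1.22, -1.68]]
1 1 -30 [[-0.7, 0.66, 2.35, 2.96, 1.43, -1.55], [-0.7, 0.46, 2.36, 2.95, 1.25, -1.51]]
1 1 -15 [[-0.9, 0.66, 2.34, 2.5, 1.46, -1.48], [-0.9, 0.46, 2.35, 2.47, 1.31, -1.37]]
1 1 0 [[-1.04, 0.66, 2.27, 2.09, 1.46, -1.39], [-1.04, 0.49, 2.28, 2.07, 1.38, -1.24]]
1 1 15 [[-1.11, 0.69, 2.14, 1.76, 1.51, -1.26], [-1.11, 0.54, 2.14, 1.75, 1.48, -1.12]]
1 -1 -60 [[-0.34, 0.69, 2.15, 3.88, 1.34, 1.37], [-0.34, 0.53, 2.16, 3.9, 1.23, 1.27]]
1 -1 -45 [[-0.5, 0.66, 2.28, 3.43, 1.38, 1.51], [-0.5, 0.48, 2.29, 3.45, 1.22, 1.46]]
1 -1 -30 [[-0.7, 0.66, 2.35, 2.96, 1.43, 1.6], [-0.7, 0.46, 2.36, 2.95, 1.25, 1.63]]
1 -1 -15 [[-0.9, 0.66, 2.34, 2.5, 1.46, 1.66], [-0.9, 0.46, 2.35, 2.47, 1.31, 1.77]]
1 -1 0 [[-1.04, 0.66, 2.27, 2.09, 1.46, 1.75], [-1.04, 0.49, 2.28, 2.07, 1.38, 1.9]]
1 -1 15 [[-1.11, 0.69, 2.14, 1.76, 1.51, 1.88], [-1.11, 0.54, 2.14, 1.75, 1.48, 2.02]]
grasp -1 
[... 387 characters left out ...]
 [[-1.04, 0.66, 2.27, 2.09, 1.46, 1.75], [-1.04, 0.49, 2.28, 2.07, 1.38, 1.9]]
-1 1 15 [[-1.11, 0.69, 2.14, 1.76, 1.51, 1.88], [-1.11, 0.54, 2.14, 1.75, 1.48, 2.02]]
-1 -1 -60 [[-0.34, 0.69, 2.15, 3.88, 1.34, -1.77], [-0.34, 0.53, 2.16, 3.9, 1.23, -1.88]]
-1 -1 -45 [[-0.5, 0.66, 2.28, 3.43, 1.38, -1.63], [-0.5, 0.48, 2.29, 3.45, 1.22, -1.68]]
-1 -1 -30 [[-0.7, 0.66, 2.35, 2.96, 1.43, -1.55], [-0.7, 0.46, 2.36, 2.95, 1.25, -1.51]]
-1 -1 -15 [[-0.9, 0.66, 2.34, 2.5, 1.46, -1.48], [-0.9, 0.46, 2.35, 2.47, 1.31, -1.37]]
-1 -1 0 [[-1.04, 0.66, 2.27, 2.09, 1.46, -1.39], [-1.04, 0.49, 2.28, 2.07, 1.38, -1.24]]
-1 -1 15 [[-1.11, 0.69, 2.14, 1.76, 1.51, -1.26], [-1.11, 0.54, 2.14, 1.75, 1.48, -1.12]]
```

Run:
```python
from h import *
cap=np.array([.514,.1745,.07]);q=quat([0,0,-1],[0,1,0])
env.reach(cap+[0,0,.10],q)
env.movel(cap+[0,0,-.021],.12)
env.close_gripper(80);s=monitor.sense();print(s["finger_gap"],s["contact_force"],s["clock"])
env.movel(cap+[0,0,.13],.12)
a=np.array([1,0,0.]);qf=quat(a,-np.cross([0,0,1],a))
print(kinematics.ik([.489,0,.30],qf))
env.reach([.489,0,.30],qf)
s=monitor.sense();print(s["finger_gap"],s["position"],s["contact_force"],s["clock"])
ims=[]
for n in("side","top"):
    f=eyes.grab_frame(n);np.savez(n+"1.npz",**f)
    u,v=proj(f,np.array([.47,0,.30])).astype(int);print(n,u,v)
    ims.append(cv2.resize(f["frame"][max(v-60,0):v+60,u-80:u+80,::-1],(400,300),interpolation=cv2.INTER_CUBIC))
cv2.imwrite("pics/held1.png",np.hstack(ims))
```

```text
0.5565276501343093 [-2.39380583 11.14005925 10.47988855] 3.4167
[-0.52088338 -0.01512568  2.50721594  2.51728989  1.01857125 -1.20946593]
0.5533978879136707 [4.89212342e-01 1.47674011e-04 3.00151436e-01] [ 0.80255432 -0.70428605 -1.3335297 ] 6.975
side 358 131
top 374 261
```

View pics/held1.png

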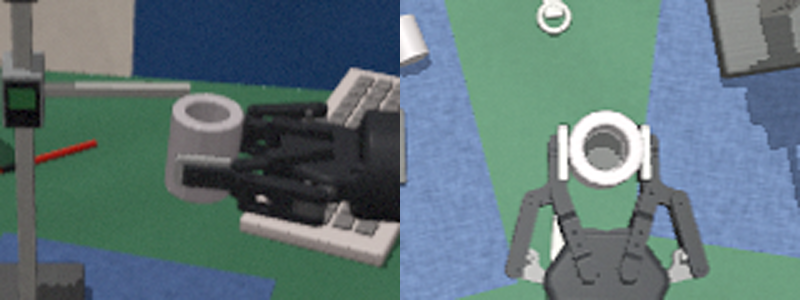

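The hole faces up: its open rim shows in top at crop (605,147) and in side at (208,110). Next I'll measure the cap's offset in the grasp and its tilt.

Run:
```python
from h import *
S=dict(np.load("side1.npz"));T=dict(np.load("top1.npz"))
p,e=tri([ray(S,(361.2,115)),ray(T,(376,259.8))]);print("mouth",p,e)
# rim hole/outer fit in top view
m=(T["frame"][235:285,350:402].min(2)>190).astype(np.uint8)
n,l,st,ce=cv2.connectedComponentsWithStats(m);print(st[1:].tolist(),(ce[1:]+[350,235]).round(1).tolist())
print("expected mouth px side/top",proj(S,np.array([.47,0,.33])),proj(T,np.array([.47,0,.33])))
# cap side edges in side view predicted vertical direction
print("axis px side",proj(S,np.array([.47,0,.27])),proj(S,np.array([.47,0,.33])))
```

```text
mouth [0.46785175 0.00057404 0.33134843] [np.float64(0.0003282011736614883), np.float64(0.00032820117366160503)]
[[7, 10, 37, 30, 554]] [[375.7, 260.0]]
expected mouth px side/top [359.72411655 115.43814472] [376.22273854 258.8020752 ]
axis px side [357.24793148 146.21675893] [359.72411655 115.43814472]
```

Run:
```python
from h import *
a=np.array([1,0,0.]);qf=quat(a,-np.cross([0,0,1],a))
env.reach([.518,-.06,.145],qf)
env.movel([.518,-.2137,.145],.1)
s=monitor.sense();print(s["position"],s["contact_force"],s["clock"])
ims=[]
for n in("side","top"):
    f=eyes.grab_frame(n);np.savez(n+"2.npz",**f)
    u,v=proj(f,np.array([.4965,-.2137,.18])).astype(int);print(n,u,v)
    ims.append(cv2.resize(f["frame"][max(v-40,0):v+35,u-50:u+50,::-1],(400,300),interpolation=cv2.INTER_CUBIC))
cv2.imwrite("pics/under.png",np.hstack(ims))
```

```text
[ 0.51801341 -0.21315252  0.14491236] [-0.80088835  0.96917708 -2.17789555] 9.6333
side 350 132
top 476 254
```

View pics/under.png

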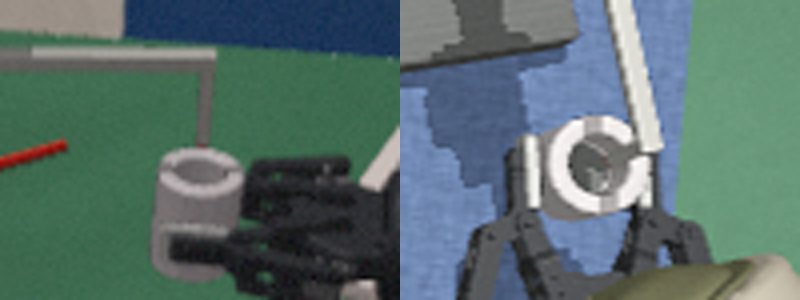

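The pin tip, at crop (202,148), hangs over the mouth centre at (202,170). In the top view the pin lies over the hole once parallax is allowed for. Next is a gentle raise.

Run:
```python
from h import *
p=lambda z:[.518,-.2137,z]
def st(t):
    s=monitor.sense();print(t,s["position"].round(4),s["contact_force"].round(2),s["finger_gap"].round(3),round(s["clock"],2))
st("start");env.movel(p(.185),.04);st("in hole")
for z in(.191,.194,.196,.198,.201,.205):
    g=env.movel(p(z),.01,guard=8);st(g)
    if g:break
env.hold(.5);st("end")
ims=[]
for n in("side","top"):
    f=eyes.grab_frame(n);np.savez(n+"3.npz",**f)
    u,v=proj(f,np.array([.4965,-.2137,.21])).astype(int)
    ims.append(cv2.resize(f["frame"][max(v-40,0):v+35,u-50:u+50,::-1],(400,300),interpolation=cv2.INTER_CUBIC))
    print(n,u,v)
cv2.imwrite("pics/raised.png",np.hstack(ims))
```

```text
Traceback (most recent call last):
AttributeError: 'float' object has no attribute 'round'
```

Run:
```python
from h import *
p=lambda z:[.518,-.2137,z]
def st(t):
    s=monitor.sense();print(t,s["position"].round(4),s["contact_force"].round(2),round(s["finger_gap"],3),round(s["clock"],2))
st("start");env.movel(p(.185),.04);st("in hole")
for z in(.191,.194,.196,.198,.201,.205):
    g=env.movel(p(z),.01,guard=8);st(g)
    if g:break
env.hold(.5);st("end")
ims=[]
for n in("side","top"):
    f=eyes.grab_frame(n);np.savez(n+"3.npz",**f)
    u,v=proj(f,np.array([.4965,-.2137,.21])).astype(int)
    ims.append(cv2.resize(f["frame"][max(v-40,0):v+35,u-50:u+50,::-1],(400,300),interpolation=cv2.INTER_CUBIC))
    print(n,u,v)
cv2.imwrite("pics/raised.png",np.hstack(ims))
```

```text
start [ 0.518  -0.2132  0.1449] [ 0.31  0.78 -2.02] 0.552 9.73
in hole [ 0.518  -0.2137  0.1848] [-0.74 -0.26 -2.25] 0.553 10.88
False [ 0.518  -0.2137  0.191 ] [-0.11  0.12 -2.49] 0.555 11.63
False [ 0.518  -0.2137  0.194 ] [-0.17  0.74 -3.5 ] 0.556 12.08
False [ 0.518  -0.2137  0.1961] [-0.6  -0.63 -3.74] 0.556 12.43
False [ 0.518  -0.2137  0.1981] [-1.02  0.43 -3.99] 0.551 12.78
False [ 0.518  -0.2137  0.2011] [-0.97  0.31 -4.07] 0.555 13.23
False [ 0.518  -0.2137  0.2051] [-0.47  0.07 -4.38] 0.556 13.78
end [ 0.518  -0.2137  0.205 ] [-0.18  0.62 -4.1 ] 0.555 14.28
side 351 120
top 481 252
```

View pics/raised.png

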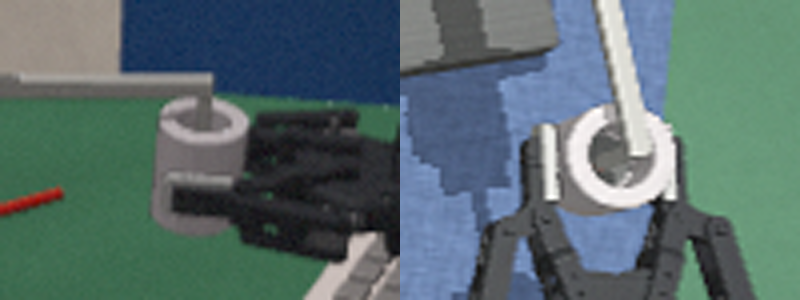

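The pin is inside the hole, with the bar at side crop (212,74). The bar has risen about 6 px (roughly 12–14 mm) and the vertical force is a steady +2 N. I'm handing in.

```bash
python3 -c "
from h import *
env.hold(.3);job.hand_in();s=monitor.sense();print(s['position'],s['contact_force'],s['clock'])"
```

```text
the job is handed in; nothing more can be done
the job is handed in; nothing more can be done
```

I gripped the large cap in the cradle and turned it hole-up. I then brought it in under the feeler and raised it slowly. The job is handed in with the cap still held there, about 15 s into the 64 s limit; no verdict was reported.

- **Hole:** a look with both cameras after lifting showed the open end facing up, with no visible tilt.
- **Feeler contact:** the pin is inside the hole. The push on the tool rose by about 2 N when the commanded height reached roughly 0.193 m and stayed steady after that, far below the 20 N limit.
- **Lift:** the force step puts the carriage lift at about 12 mm and the bar's shift in the picture puts it at about 14 mm. Both are inside the 4–24 mm window but slightly above the 1 cm aimed for.
- **Final state:** the cap centre is at about 0.205 m and the grip opening was unchanged.
- **Bystanders:** I took no final picture of the wrench, caliper or tub. The planned path did not go near them, and the force readings I took showed no contact with anything but the cap and feeler.

One status script stopped on a formatting error before it moved anything, so I reran it. No check failed.

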